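Roll a charged capacitor into its test seat with the insulated paddle

ROBOT

A 6-joint arm with a two-finger parallel gripper is mounted at the origin on the work surface. World frame = base frame: x ahead of the robot, y to its left, z up, the work surface at z = 0. Lengths are in m, angles in degrees, forces in N, time in s.
With the tool pointing down it reaches from about 0.35 to 0.725 m from the base axis. Payload 4.3 kg.
Tool frame: the origin (TCP) lies on the mounting face of the last link; the fingertips stand 173 mm ahead of it and the grasp point (between the pads) lies 155 mm ahead of it; z points along the fingers, y is the line along which they close (so a half turn about z gives the same grasp; the last joint's range is limited). The gripper opens to 85 mm and grips with 20 to 120 N. Pads are 22 mm wide; open, the fingers measure 114 mm over their backs; the gripper's body (76 mm by 85 mm) begins 54 mm behind the grasp point. The pads swing forward as they close: fully open they stand 13 mm farther back than shut.
Start: joints at [-81.205, 21.618, 4.641, 73.018, 0, 83.68], TCP at [0.15, -0.555, 0.405] pointing down, gripper open.
Joint ranges: [-156.06, 156.06], [-48.1, 94.91], [-58.44, 69.94], [-101.28, 121.22], [-78.64, 73.56], [-180, 180]. Speed limits (degrees/s): [147.25, 147.25, 180, 180, 180, 180].

INTERFACE

Orientations are given as [roll, pitch, yaw] about the fixed x, y, z axes, in that order (R = Rz(yaw) Ry(pitch) Rx(roll)).
In Python, from cell import readout, optics, sign_off, finder gives the robot as it stands.
- The arm moves only by the tool play_rows, never from a script. Its argument "deltas" is text: rows parted by semicolons, each of 4 numbers parted by spaces: the shift along the world's x, y, z in mm, then the turn about the world's z in rad. In form: x y z twist; .... A call has 1 to 5 rows; each row shifts and turns the commanded pose from where the row before left it; what a row does not reach is not made up. A row lasts 1/8 s, in which the tool goes at most 62.5 mm and 10.7 degrees, less where a joint would pass 70% of its speed; a pose out of reach is approached as far as the arm can. A call is refused whole if a number of a shift passes 62.5 or a number of a turn 0.188, either way. A call with a gripper value outside its range is refused whole. "jaw" is the closure, from 0 (fully open) to 1 (shut), set as the call begins (left out, the last holds). The fingers move at their own pace and stop on an object; the grip force is fixed at half the most. Time passes only in rows, so rows that do not move let the fingers close. It gives the time, the measured TCP pose, the force, the opening and the grip force at its end, in the units of the state.
- readout.get_state(): the state, without advancing time (a new reading comes with each control period).
- optics.camera(name): name is "side" or "top" or "wrist"; returns a dict with "img" (480x640x3 uint8, blue, green, red), "fx", "fy", "cx", "cy" (pixels), "xyz" and "rotation" of the camera in the world. Camera axes: x right, y up, looking along -z (the intrinsics and any distortion apply to the point x, -y, -z); pixel columns grow to the right and rows downward; lengths in m; the calibration is good to about 2 mm. The wrist camera is an equidistant fisheye: a pixel r from the principal point sees the ray r / f radians off the axis. A picture is of the moment at which its call begins. There is no depth.
- sign_off(): hands the job in; it is judged then, once.
Trained networks look in a picture, given as the dict that the camera call returned (one of the last four; its "shot" number tells which), for a name from the list of things; names that differ only in an ending like _2 or _b are one class to them, and where a whole thing is asked for, a point or a joint stands for the part that bears it (a point fixed in the world has none). Each returns a list of dicts, best first, with "score" (0 to 1); they miss things now and then, are a little off and sometimes report something else, mostly with a low value. They report only what shows in the picture. A call takes as long as a camera call. They do not tell look-alikes from the thing itself.
- finder.silhouettes(picture, query): "mask" (480x640 bool, what is visible of it) and "centre" ([column, row] in pixels, amid what is visible of it).
- finder.mark_of(picture, query): "centre" ([column, row] in pixels: a listed point, or the origin of a listed thing).
The state is a dict: "time": time; "joint_positions": joint angles; "joint_vel": joint speeds; "tau": joint torques, N m; "position": TCP position; "tool_rot": TCP orientation; "ft_force": force on the tool from outside, world axes, zero at the start; "torque": the same for the moment, N m; "width": finger opening in m; "gripper_force": force on a finger pad.
Only numpy, scipy, OpenCV 4.12 (cv2) and the standard library are available. Lean on these libraries where they do the work, as an engineer would, in place of code of your own. Each camera call takes 0.05 s, during which the arm holds its last target. There are 200 camera calls.

TASK

Lift the retaining bar out of its two brackets and set it down in the grey tray. Then, gently and with the push paddle only (the can is charged: the gripper must not touch it), roll the capacitor can along the track, over the low sill under the clear guard and up against the spring contact, so that it stays there by itself without overstressing the contact. Finally take the paddle out, stand it upright on the bench and let go, leaving everything else alone.

Things in the scene. Friction and masses are not known exactly. Their poses are not given: they have to be found in the camera images.
- track: Fixed aluminium track plate 170 (its x) x 360 (y) x 10 mm; origin on the bench below the bracket line (5 mm from the plate's middle). The can rolls along its +y on the top, 10 mm above the bench, between guide strips (inner faces x = +-56 mm, 10 mm high). A 6 mm lip closes the end at y = -170 mm. The seat unit is clamped on the +y end, anywhere within 34 mm: not reported, so find it by pushing until the contact gives.
- seat_range (a point): Point on the track's top (10 mm above the bench) in mid-range of where the sill's far foot can be: the true foot lies from 17 mm before to 17 mm beyond it along the track's y (own axes as the track). The grey sill crosses the track: it rises 4 mm over 25 mm, then falls in 6 mm to its foot. Beyond it is the dip, where the can's centre rests 8 mm past the foot, against the contact.
- guard_range (a point): Middle of the clear guard's near roof edge (roof underside 88 mm above the bench) in mid-range: it shifts with the seat unit, so it truly lies from 17 mm before to 17 mm beyond this point along the track's y, 35 mm before the sill's foot. The guard is 116 mm wide inside, 5 mm thick on top, and runs 115 mm along +y.
- brackets (a point): Middle between the two open brackets, on the floor level of their slots, 22 mm above the bench. The black brackets stand at x = +-70 mm of the track, their tops 56 mm above the bench; the slots are 19 mm wide, 34 mm deep and open upward, and hold the retaining bar.
- can_center (a point): Centre of the capacitor can, a loose aluminium cylinder 50 mm in diameter and 100 mm long, about 0.35 kg, lying across the track; its own x is its axis. Its centre is 35 mm above the bench while on the flat track. At the start it lies at track y = -60 to -38 mm, behind the bar. It rolls very easily.
- bar_grip (a point): Point 62 mm above the underside of the loose retaining bar, in its upright black grip. The bar is steel, 158 (its x) x 16 (y) x 22 mm high; in the middle on top stands the grip, 50 (x) x 16 (y) mm, from 22 to 82 mm above the underside. In the brackets the underside is 22 mm above the bench. 0.2 kg; it stands on its underside when set down level.
- paddle_grip (a point): Centre of the push paddle's black cross-grip, 93 mm above the underside; paddle axes (z up, +y the way it pushes). A flat plate 100 (x) mm wide, 14 thick, 50 long, leaning back 30 degrees (towards -y going up): pinch it across its thickness with the tool tilted to match. The white upright blade has its pushing face 72 mm ahead (+y) of this point. 0.22 kg, loose, stands by itself.
- paddle_face (a point): Middle of the paddle blade's pushing face, 22 mm above the paddle's underside; same axes as the paddle. The blade is 64 mm wide and 44 mm high; its heavy foot, 8 mm thick, reaches from the face to 48 mm behind it.
- contact (a joint): Travel of the upright copper spring contact plate (90 mm wide, 36 mm high, at the far side of the dip) along the track's +y, in m: 0 when free, about 0.003 when the can sits by itself in the dip, stop at 0.022. Spring 300 N/m. Pressed beyond 0.012 it is overstressed.
- tray: Fixed grey open tray, 230 (x) x 130 (y) mm, walls 4 mm thick and 28 mm high, floor about 4 mm above the bench; origin at the centre of its underside on the bench.
- spare_can: Bystander: loose spare capacitor standing upright, 60 mm in diameter, 80 mm high; origin at its underside. Leave it alone.
- meter: Bystander: loose hand-held meter lying flat, 85 (x) x 180 (y) x 38 mm; origin at the centre of its underside. Leave it alone.
- driver: Bystander: loose screwdriver 180 mm long lying on the bench along its own x. Leave it alone.
Mind the look-alikes: they are no part of the job. There is more than one size of the part that bears paddle_grip; the job needs the smallest.

How it is judged:
By the outcome, as a careful person would: the job done as asked, in the order asked, and still so for the second after the job is handed in, with the robot touching nothing.
It also fails if it takes over 72 s, if anything falls off the work surface, if the arm or the gripper's body presses on something with over 40 N, if the wrist force passes 120 N, or if a joint passes its speed limit or range.

## Working session

There is one attempt and no reset: what is moved stays moved. The work goes in short steps, Python scripts to look and compute and a tool call to move; the robot and the scene stay as the last step left them, time stands still between calls to the robot, and variables do not carry over. Pictures are saved under pics/ and viewed, at most 10 in all, crops included, and the job is handed in when it is done.

Besides the shell and the picture viewer there is one more tool, called after ">>>" by a JSON object that holds its "method" and its "body". play_rows: Moves the arm, as the interface text tells. Its arguments: {"type":"object","properties":{"deltas":{"type":"string"},"jaw":{"type":"number"}},"required":["deltas"]}

```bash
ls; mkdir -p pics
cat > h.py <<'E'
import numpy as np, cv2
from cell import readout, optics, sign_off, finder
def ray(p,uv):
    x=(uv[0]-p["cx"])/p["fx"]; y=(uv[1]-p["cy"])/p["fy"]
    d=np.array([x,-y,-1.0]); R=np.array(p["rotation"])
    d=R@d; return np.array(p["xyz"]),d/np.linalg.norm(d)
def atz(p,uv,z):
    o,d=ray(p,uv); return o+d*(z-o[2])/d[2]
def proj(p,P):
    q=np.array(p["rotation"]).T@(np.array(P)-np.array(p["xyz"]))
    return np.array([p["cx"]+p["fx"]*q[0]/-q[2], p["cy"]+p["fy"]*-q[1]/-q[2]])
def tri(a,ua,b,ub):
    o1,d1=ray(a,ua);o2,d2=ray(b,ub)
    A=np.stack([d1,-d2],1);s=np.linalg.lstsq(A,o2-o1,rcond=None)[0]
    p,q=o1+s[0]*d1,o2+s[1]*d2
    return (p+q)/2,np.linalg.norm(p-q)
E
cat > a.py <<'E'
from h import *
P={n:optics.camera(n) for n in("top","side")}
for n,p in P.items():
    print(n,{k:np.round(v,4).tolist() if not isinstance(v,str) else v for k,v in p.items() if k not in("img",)})
    cv2.imwrite(f"pics/{n}0.png",p["img"])
H=dict(track=0,seat_range=.01,guard_range=.088,brackets=.022,can_center=.035,bar_grip=.084,paddle_grip=.093,paddle_face=.022,tray=0,spare_can=0,meter=0,driver=0.01)
for q,z in H.items():
    for n,p in P.items():
        for r in finder.mark_of(p,q)[:4]:
            if r["score"]>.2: print(q,n,round(r["score"],2),np.round(r["centre"],1),(atz(p,r["centre"],z)*1000).round(0)[:2])
E
python3 a.py
```

```text
pics
top {'fx': 617.4092, 'fy': 617.4092, 'cx': 335.0061, 'cy': 245.6683, 'xyz': [0.3846, -0.0727, 1.5242], 'rotation': [5.0037, 0.5979, -91.6118], 'shot': 1}
side {'fx': 606.4635, 'fy': 606.4635, 'cx': 312.5501, 'cy': 235.9188, 'xyz': [0.2518, 1.1679, 0.8979], 'rotation': [57.4281, -1.1513, -167.9779], 'shot': 2}Traceback (most recent call last):
  File "a.py", line 10, in <module>
    if r["score"]>.2: print(q,n,round(r["score"],2),np.round(r["centre"],1),(atz(p,r["centre"],z)*1000).round(0)[:2])
                                                                             ~~~^^^^^^^^^^^^^^^^^
  File "h.py", line 8, in atz
    o,d=ray(p,uv); return o+d*(z-o[2])/d[2]
                                       ~^^^
IndexError: invalid index to scalar variable.
```

Rotation is roll-pitch-yaw; converting.

```bash
sed -i 's/R=np.array(p\["rotation"\])/R=rm(p)/; s/np.array(p\["rotation"\]).T/rm(p).T/' h.py
cat >> h.py <<'E'
from scipy.spatial.transform import Rotation as Ro
def rm(p): return Ro.from_euler("xyz",p["rotation"],degrees=True).as_matrix()
E
python3 a.py
```

```text
top {'fx': 617.4092, 'fy': 617.4092, 'cx': 335.0061, 'cy': 245.6683, 'xyz': [0.3846, -0.0727, 1.5242], 'rotation': [5.0037, 0.5979, -91.6118], 'shot': 3}
side {'fx': 606.4635, 'fy': 606.4635, 'cx': 312.5501, 'cy': 235.9188, 'xyz': [0.2518, 1.1679, 0.8979], 'rotation': [57.4281, -1.1513, -167.9779], 'shot': 4}
track top 0.55 [325.2 230.3] [557. -37.]
seat_range top 0.63 [287.1 245.6] [521.  57.]
guard_range top 0.68 [438.8 287.7] [ 406. -299.]
guard_range side 0.53 [283.  380.3] [451. 411.]
brackets top 0.58 [324.7 232.5] [550. -36.]
brackets side 0.59 [282.5 381. ] [468. 351.]
can_center top 0.57 [341.3 223.7] [568. -78.]
can_center side 0.54 [285.8 251.2] [567. -70.]
bar_grip top 0.7 [322.5 230.5] [548. -33.]
bar_grip side 0.66 [283.7 243.7] [562. -31.]
bar_grip side 0.6 [286.2 251.8] [548.   2.]
paddle_grip top 0.93 [409. 336.] [ 297. -225.]
paddle_grip top 0.77 [571.6 244.4] [ 497. -610.]
paddle_grip top 0.63 [471.5 285.8] [ 408. -374.]
paddle_grip top 0.56 [300.3 235. ] [538.  19.]
paddle_grip side 0.89 [404.8 203.6] [ 290. -287.]
paddle_grip side 0.74 [363.2 185.5] [ 414. -363.]
paddle_grip side 0.66 [347.7 137.6] [ 511. -688.]
paddle_face top 0.78 [427.3 371.7] [ 207. -273.]
paddle_face top 0.76 [521.8 282.3] [ 414. -510.]
paddle_face top 0.75 [438.4 285.6] [ 412. -309.]
paddle_face side 0.96 [428.5 231.7] [ 217. -274.]
paddle_face side 0.67 [362.5 184.3] [ 431. -506.]
paddle_face side 0.62 [359.1 217.7] [ 412. -302.]
paddle_face side 0.56 [363.4 181.8] [ 431. -523.]
tray top 0.77 [175.8 270.7] [468. 335.]
tray side 0.57 [282.8 381.3] [472. 331.]
spare_can top 0.68 [223.7 155.4] [754. 213.]
spare_can side 0.71 [172.7 318.4] [761. 202.]
spare_can side 0.4 [283.5 251.6] [ 585. -117.]
meter top 0.73 [333.6 134.4] [800. -65.]
meter side 0.68 [200.2 251.6] [798. -65.]
driver top 0.78 [439.6 181.3] [ 670. -324.]
driver side 0.66 [271.8 207.5] [ 672. -318.]
driver side 0.21 [364.6 185.7] [ 426. -521.]
```

View pics/top0.png

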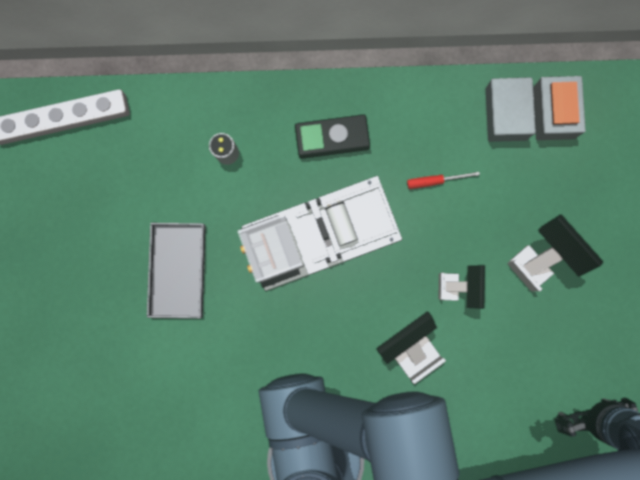

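View pics/side0.png

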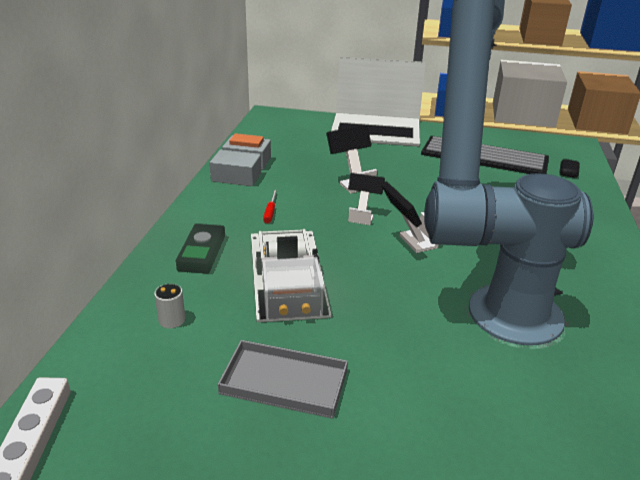

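Run:
```python
import cv2,numpy as np
t=cv2.imread("pics/top0.png");s=cv2.imread("pics/side0.png")
a=cv2.resize(t[255:320,425:500],None,fx=5,fy=5,interpolation=cv2.INTER_CUBIC)
b=cv2.resize(s[165:230,335:410],None,fx=5,fy=5,interpolation=cv2.INTER_CUBIC)
c=cv2.resize(t[165:300,230:410],(400,300),interpolation=cv2.INTER_CUBIC)
d=cv2.resize(s[215:330,240:340],(375,300),interpolation=cv2.INTER_CUBIC)
r1=np.hstack([a,b]);r2=np.hstack([c,d]);w=min(r1.shape[1],r2.shape[1])
cv2.imwrite("pics/crop0.png",np.vstack([r1[:300,:w],r2[:,:w]]))
```

```text
(no output)
```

View pics/crop0.png

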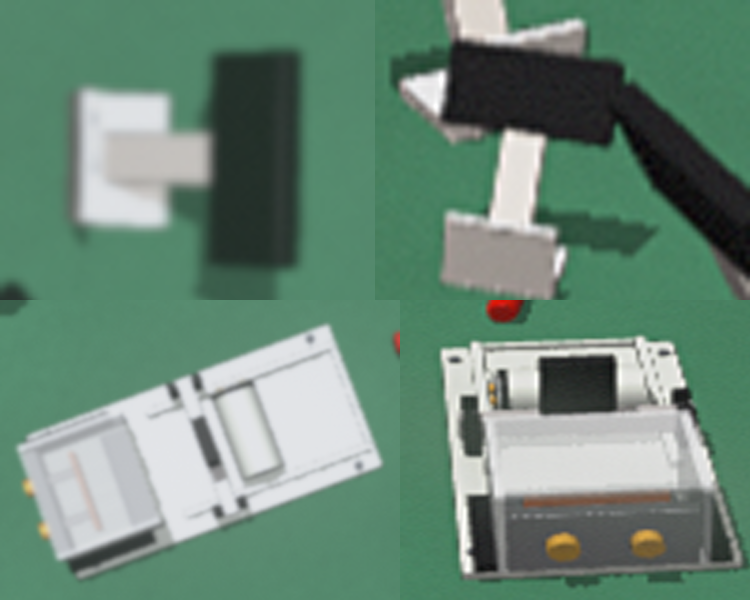

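Run:
```python
from h import *
s=readout.get_state();print(s["time"],s["position"],s["tool_rot"],s["width"],s["ft_force"])
p=optics.camera("top")
for q,z in dict(track=.01,bar_grip=.10,paddle_grip=.1,can_center=.06,tray=.028,contact=.03).items():
    for r in finder.silhouettes(p,q)[:5]:
        if r["score"]<.25: continue
        m=r["mask"].astype(np.uint8);ys,xs=np.nonzero(m)
        c=cv2.convexHull(np.stack([xs,ys],1).astype(np.int32))[:,0]
        w=np.array([atz(p,u,z)[:2]*1000 for u in c],np.float32)
        rc=cv2.minAreaRect(w)
        print(q,round(r["score"],2),np.round(r["centre"]),m.sum(),np.round(rc[0]),np.round(rc[1]),round(rc[2],1))
w=optics.camera("wrist");print(w["fx"],w["xyz"],w["rotation"])
```

```text
1.45 [ 0.14991474 -0.55511957  0.40471086] [1.79998662e+02 8.19862327e-04 1.51120813e+01] 0.08561739104296018 [ 0.83661887 -0.08683981 -0.16607911]
track 0.87 [354. 219.] 5718 [552. -30.] [172. 359.] 19.2
bar_grip 0.76 [326. 234.] 428 [546. -35.] [151.  16.] 18.5
paddle_grip 0.97 [417. 350.] 2497 [ 266. -241.] [117. 149.] 34.1
paddle_grip 0.73 [554. 257.] 3224 [ 461. -565.] [154. 173.] 39.7
paddle_grip 0.55 [469. 288.] 1431 [ 408. -349.] [108.  99.] 87.2
can_center 0.63 [340. 224.] 902 [568. -77.] [106.  50.] 18.3
tray 0.62 [176. 271.] 5203 [470. 324.] [138. 226.] 88.3
371.64829954431775 [ 0.23114335 -0.53339393  0.37415068] [-1.90214335e+01  7.13673752e-03 -7.48432908e+01]
```

>>> {"method": "play_rows", "body": {"deltas": "33 43 0 -0.18; 33 43 0 -0.18; 33 43 0 -0.18; 33 43 0 -0.18; 33 43 0 -0.18", "jaw": 0}}

```text
time: 2.48
position: [0.3136, -0.3417, 0.4049]
tool_rot: [180.0, -0.0, -36.1]
ft_force: [0.9, 0.5, -0.0]
width: 0.0851
gripper_force: 0.0
```

>>> {"method": "play_rows", "body": {"deltas": "33 43 0 -0.18; 33 43 0 -0.18; 33 43 0 -0.18; 33 43 0 -0.18; 33 43 0 -0.18"}}

```text
time: 3.1
position: [0.2072, -0.2871, 0.4011]
tool_rot: [-167.1, 0.4, -69.5]
ft_force: [-0.1, -1.3, 0.4]
width: 0.0853
gripper_force: 0.0
```

>>> {"method": "play_rows", "body": {"deltas": "33 43 0 -0.18; 33 43 0 -0.18; 5 5 0 -0.18; 0 0 0 -0.18; 0 0 0 -0.18"}}

```text
time: 3.72
position: [0.039, -0.2067, 0.3931]
tool_rot: [-157.4, 0.5, -112.7]
ft_force: [-0.1, -0.6, 0.1]
width: 0.0856
gripper_force: 0.0
```

>>> {"method": "play_rows", "body": {"deltas": "0 0 -20 -0.18; 0 0 -20 -0.18; 0 0 -20 0; 0 0 0 0"}}

```text
time: 4.22
position: [0.0006, -0.1782, 0.3301]
tool_rot: [-155.6, 0.7, -132.1]
ft_force: [-0.2, -0.5, -0.1]
width: 0.0854
gripper_force: 0.0
```

Run:
```python
from h import *
s=readout.get_state()
for k in("time","joint_positions","position","tool_rot","ft_force","joint_vel"):print(k,np.round(s[k],3))
```

```text
time 4.225
joint_positions [-132.195  -29.063  -54.898   64.936   24.427  179.944]
position [ 0.001 -0.178  0.33 ]
tool_rot [-155.572    0.748 -132.144]
ft_force [-0.238 -0.484 -0.062]
joint_vel [2.421 0.204 2.998 1.751 0.364 0.007]
```

>>> {"method": "play_rows", "body": {"deltas": "0 0 0 0.18; 0 0 0 0.18"}}

```text
time: 4.47
position: [0.0004, -0.1792, 0.3319]
tool_rot: [-155.6, 0.5, -111.0]
ft_force: [-0.6, -0.2, 0.1]
width: 0.0853
gripper_force: 0.0
```

>>> {"method": "play_rows", "body": {"deltas": "20 -40 12 0.18; 20 -40 12 0.18; 20 -40 12 0.18; 20 -40 12 0.18; 20 -40 12 0.18"}}

```text
time: 5.1
position: [0.1011, -0.3786, 0.3915]
tool_rot: [-155.6, 0.6, -59.8]
ft_force: [-0.3, -0.0, -0.2]
width: 0.0857
gripper_force: 0.0
```

>>> {"method": "play_rows", "body": {"deltas": "30 -25 5 0.18; 30 -25 5 0.18; 30 -25 5 0.18; 30 -25 5 0.18; 30 -25 5 0.18"}}

```text
time: 5.72
position: [0.2516, -0.5024, 0.4161]
tool_rot: [-155.6, 0.6, -8.2]
ft_force: [0.1, -0.9, 0.5]
width: 0.0851
gripper_force: 0.0
```

>>> {"method": "play_rows", "body": {"deltas": "20 0 0 0.18; 20 0 0 0.18; 20 0 0 0.18; 0 0 0 0.13; 0 0 0 0"}}

```text
time: 6.35
position: [0.311, -0.5013, 0.4156]
tool_rot: [-155.6, 0.6, 29.8]
ft_force: [-0.2, -0.2, 0.4]
width: 0.0855
gripper_force: 0.0
```

Run:
```python
from h import *
s=readout.get_state()
for k in("time","joint_positions","position","tool_rot"):print(k,np.round(s[k],3))
```

```text
time 6.35
joint_positions [-63.857  38.59   30.439 106.17   -2.08   86.976]
position [ 0.311 -0.501  0.416]
tool_rot [-155.604    0.647   29.754]
```

>>> {"method": "play_rows", "body": {"deltas": "30 -50 0 0; 30 -50 0 0; 15 -25 0 0"}}

```text
time: 6.72
position: [0.3652, -0.5963, 0.3885]
tool_rot: [-158.6, 0.7, 29.6]
ft_force: [22.1, -43.5, 6.6]
width: 0.0856
gripper_force: 0.0
```

>>> {"method": "play_rows", "body": {"deltas": "12 -20 0 0; 12 -20 0 0"}}

```text
time: 6.98
position: [0.3644, -0.5959, 0.3915]
tool_rot: [-158.8, 0.6, 29.6]
ft_force: [-0.5, -0.0, 1.2]
width: 0.0852
gripper_force: 0.0
```

```bash
cat > j.py <<'E'
from h import *
s=readout.get_state()
for k in("time","joint_positions","position","tool_rot","ft_force"):print(k,np.round(s[k],3))
E
python3 j.py
```

```text
time 6.975
joint_positions [-63.423  59.872  69.94  121.221  -1.661  87.42 ]
position [ 0.364 -0.596  0.391]
tool_rot [-158.794    0.617   29.582]
ft_force [-0.495 -0.016  1.182]
```

>>> {"method": "play_rows", "body": {"deltas": "-16 25 20 0; -16 25 30 0; -8 12 35 0; 0 0 35 0; 0 0 35 0"}}

```text
time: 7.6
position: [0.3106, -0.5116, 0.5281]
tool_rot: [-161.0, 0.7, 29.6]
ft_force: [-0.0, -0.1, -0.2]
width: 0.0847
gripper_force: 0.0
```

>>> {"method": "play_rows", "body": {"deltas": "0 0 35 0; 0 0 35 0; 0 0 30 0; 0 0 15 0; 0 0 0 0"}}

```text
time: 8.22
position: [0.2842, -0.4687, 0.5858]
tool_rot: [-164.2, 0.8, 29.7]
ft_force: [0.1, -0.7, -0.3]
width: 0.0851
gripper_force: 0.0
```

```bash
python3 j.py
```

```text
time 8.225
joint_positions [-64.898  32.762  48.243 121.176  -1.987  85.816]
position [ 0.284 -0.469  0.586]
tool_rot [-164.201    0.777   29.667]
ft_force [ 0.069 -0.714 -0.272]
```

>>> {"method": "play_rows", "body": {"deltas": "0 0 0 -0.12; 0 0 35 0; 0 0 35 0; 0 0 35 0; 0 0 35 0"}}

```text
time: 8.85
position: [0.2557, -0.4198, 0.6432]
tool_rot: [-169.0, 0.4, 22.7]
ft_force: [-0.5, 0.2, 0.2]
width: 0.0856
gripper_force: 0.0
```

>>> {"method": "play_rows", "body": {"deltas": "5 -8 35 0; 5 -8 35 0; 5 -8 30 0; 0 0 15 0; 0 0 0 0"}}

```text
time: 9.48
position: [0.247, -0.4026, 0.6768]
tool_rot: [-173.7, 0.1, 22.7]
ft_force: [-0.7, -0.2, 0.3]
width: 0.0854
gripper_force: 0.0
```

```bash
python3 j.py
```

```text
time 9.475
joint_positions [-6.61810e+01  2.13280e+01  4.61670e+01  1.21174e+02  1.70000e-02
  9.11520e+01]
position [ 0.247 -0.403  0.677]
tool_rot [-1.73666e+02  1.10000e-01  2.26720e+01]
ft_force [-0.694 -0.165  0.263]
```

>>> {"method": "play_rows", "body": {"deltas": "5 -8 35 0; 5 -8 35 0; 5 -8 35 0; 5 -8 35 0; 0 0 0 0"}}

```text
time: 10.1
position: [0.2402, -0.3877, 0.7139]
tool_rot: [-179.6, -0.2, 22.7]
ft_force: [1.1, -0.5, -0.5]
width: 0.0855
gripper_force: 0.0
```

>>> {"method": "play_rows", "body": {"deltas": "5 -8 30 0; 0 0 0 0"}}

```text
time: 10.35
position: [0.2398, -0.3864, 0.7203]
tool_rot: [179.3, -0.3, 22.7]
ft_force: [0.6, -0.2, -0.4]
width: 0.0854
gripper_force: 0.0
```

```bash
python3 j.py
```

```text
time 10.35
joint_positions [-66.271  18.717  50.631 121.172   0.308  91.081]
position [ 0.24  -0.386  0.72 ]
tool_rot [179.264  -0.322  22.652]
ft_force [ 0.596 -0.214 -0.383]
```

>>> {"method": "play_rows", "body": {"deltas": "26 29 -26 -0.032; 26 29 -26 -0.032; 26 29 -26 0; 26 29 -26 0; 26 29 -26 0"}}

```text
time: 10.98
position: [0.3705, -0.2405, 0.5886]
tool_rot: [179.4, -0.3, 19.0]
ft_force: [0.5, -1.0, -0.5]
width: 0.0856
gripper_force: 0.0
```

>>> {"method": "play_rows", "body": {"deltas": "26 29 -26 0; 26 29 -26 0; 26 29 -26 0; 26 29 -26 0; 26 29 -26 0"}}

```text
time: 11.6
position: [0.5005, -0.0955, 0.4585]
tool_rot: [179.4, -0.3, 19.0]
ft_force: [0.8, -1.0, 0.4]
width: 0.0855
gripper_force: 0.0
```

>>> {"method": "play_rows", "body": {"deltas": "26 31 -26 0; 25 31 -26 0; 0 0 -20 0; 0 0 0 0"}}

```text
time: 12.1
position: [0.5502, -0.0341, 0.3855]
tool_rot: [179.5, -0.1, 19.0]
ft_force: [-0.7, -0.4, -0.0]
width: 0.0852
gripper_force: 0.0
```

```bash
cat >> h.py <<'E'
def fray(p,uv):
    x=(uv[0]-p["cx"])/p["fx"]; y=(uv[1]-p["cy"])/p["fy"]; r=np.hypot(x,y)
    s=np.sin(r)/max(r,1e-9); d=rm(p)@np.array([x*s,-y*s,-np.cos(r)])
    return np.array(p["xyz"]),d
def fatz(p,uv,z):
    o,d=fray(p,uv); return o+d*(z-o[2])/d[2]
E
python3 j.py
python3 - <<'E'
from h import *
p=optics.camera("wrist");cv2.imwrite("pics/w1.png",p["img"])
for q,z in dict(bar_grip=.084,brackets=.022,can_center=.035,track=0,seat_range=.01,guard_range=.088).items():
    for r in finder.mark_of(p,q)[:2]: print(q,round(r["score"],2),np.round(r["centre"]),(fatz(p,r["centre"],z)*1000).round(1)[:2])
for q,z in dict(bar_grip=.104,track=.01,contact=.036).items():
  for r in finder.silhouettes(p,q)[:1]:
    ys,xs=np.nonzero(r["mask"]);c=cv2.convexHull(np.stack([xs,ys],1).astype(np.int32))[:,0]
    w=np.array([fatz(p,u,z)[:2]*1000 for u in c],np.float32);rc=cv2.minAreaRect(w)
    print(q,round(r["score"],2),r["centre"],np.round(rc[0]),np.round(rc[1]),round(rc[2],1))
E
```

```text
time 12.1
joint_positions [-10.027  19.001  -1.998  68.697  -0.433 150.94 ]
position [ 0.55  -0.034  0.386]
tool_rot [ 1.79474e+02 -5.50000e-02  1.90310e+01]
ft_force [-0.681 -0.441 -0.004]
bar_grip 0.94 [311. 222.] [553.6 -32.1]
bar_grip 0.64 [ 13. 177.] [507.  248.9]
brackets 0.64 [316. 201.] [556.  -36.2]
can_center 0.77 [364. 206.] [569.2 -76.8]
track 0.89 [312. 197.] [554.1 -32. ]
track 0.59 [234. 225.] [500.8  33.3]
guard_range 0.95 [235. 225.] [533.4  22.4]
guard_range 0.62 [310. 220.] [555.3 -30.3]
bar_grip 0.78 [312.8, 203.1] [568. -28.] [127.  17.] 19.5
track 0.87 [337.2, 187.1] [546. -33.] [187. 360.] 19.1
contact 0.46 [365.7, 204.2] [568. -79.] [115.  51.] 19.3
```

View pics/w1.png

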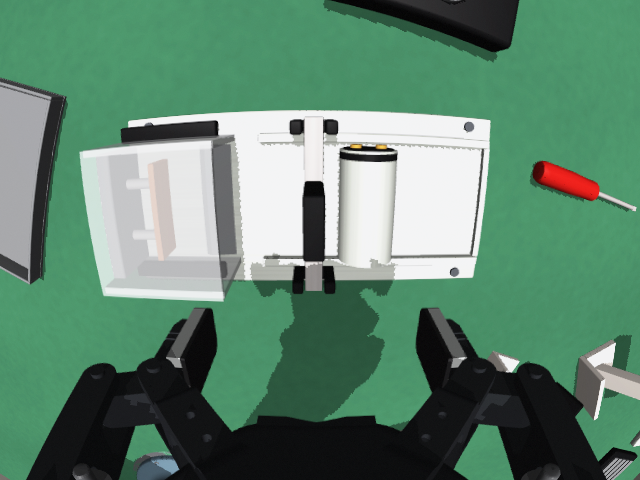

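>>> {"method": "play_rows", "body": {"deltas": "3 2 -30 0; 0 0 -30 0; 0 0 -10 0; 0 0 0 0", "jaw": 0.5}}

```text
time: 13.1
position: [0.5537, -0.0327, 0.3176]
tool_rot: [179.4, -0.3, 19.0]
ft_force: [-0.0, 0.0, 0.1]
width: 0.0428
gripper_force: 0.0
```

```bash
python3 j.py
python3 - <<'E'
from h import *
for r in []: pass
p=optics.camera("wrist");
yt=np.array([-np.sin(np.radians(19.1)),np.cos(np.radians(19.1))])
for q,z in dict(bar_grip=.084,can_center=.035,guard_range=.088).items():
    for r in finder.mark_of(p,q)[:2]: print(q,round(r["score"],2),np.round(r["centre"]),(fatz(p,r["centre"],z)*1000).round(1)[:2])
for r in finder.silhouettes(p,"bar_grip")[:1]:
    m=r["mask"]; g=m&(p["img"].max(2)<70); ys,xs=np.nonzero(g);rc=cv2.minAreaRect(np.array([fatz(p,u,.104)[:2]*1000 for u in zip(xs,ys)],np.float32));print(rc)
print(p["xyz"],p["rotation"],readout.get_state()["width"])
E
```

```text
time 13.1
joint_positions [ -9.821  21.271  -9.014  59.182  -0.431 151.2  ]
position [ 0.554 -0.033  0.318]
tool_rot [179.365  -0.26   18.978]
ft_force [-0.014  0.023  0.134]
bar_grip 0.94 [311. 260.] [554.4 -32.1]
can_center 0.61 [378. 233.] [570.8 -77.6]
can_center 0.29 [212. 264.] [507.5  31.2]
guard_range 0.77 [212. 263.] [535.3  23.4]
((560.6494140625, -31.46202850341797), (63.768287658691406, 15.546324729919434), 19.925857543945312)
[ 0.63345433 -0.00576577  0.28744498] [-18.75953565  -0.61838339 -70.98026809] 0.042686477373569454
```

>>> {"method": "play_rows", "body": {"deltas": "1 1 -25 0; 0 0 -25 0; 0 0 -15 0; 0 0 -6 0; 0 0 0 0"}}

```text
time: 13.98
position: [0.555, -0.0316, 0.247]
tool_rot: [179.3, -0.3, 19.0]
ft_force: [0.0, 0.5, 0.1]
width: 0.0423
gripper_force: 0.0
```

>>> {"method": "play_rows", "body": {"deltas": "0 0 0 0; 0 0 0 0; 0 0 0 0; 0 0 0 0; 0 0 0 0", "jaw": 1}}

```text
time: 14.6
position: [0.5554, -0.0316, 0.2479]
tool_rot: [179.3, -0.4, 19.0]
ft_force: [-1.2, 1.7, 6.8]
width: 0.015
gripper_force: 59.3
```

>>> {"method": "play_rows", "body": {"deltas": "0 0 6 0; 0 0 14 0; 0 0 20 0; 0 0 25 0; 0 0 25 0"}}

```text
time: 15.22
position: [0.5547, -0.0317, 0.3381]
tool_rot: [179.3, -0.3, 19.0]
ft_force: [0.5, -0.5, -2.0]
width: 0.0151
gripper_force: 58.5
```

>>> {"method": "play_rows", "body": {"deltas": "0 0 25 0; 0 0 10 0; -6 20 0 0; -10 40 0 0.06; -10 40 0 0.06"}}

```text
time: 15.85
position: [0.5276, 0.0701, 0.3705]
tool_rot: [179.4, -0.2, 26.0]
ft_force: [0.7, 0.2, -1.4]
width: 0.0152
gripper_force: 58.6
```

>>> {"method": "play_rows", "body": {"deltas": "-10 42 0 0.06; -10 42 0 0.06; -10 42 0 0; -10 42 0 0; -10 40 0 0"}}

```text
time: 16.48
position: [0.4771, 0.2783, 0.3705]
tool_rot: [179.4, -0.2, 32.8]
ft_force: [0.5, -0.0, -1.5]
width: 0.0149
gripper_force: 58.6
```

>>> {"method": "play_rows", "body": {"deltas": "-6 35 0 0; -4 19 0 0; 0 0 0 0; 0 0 0 0"}}

```text
time: 16.98
position: [0.4688, 0.3297, 0.3714]
tool_rot: [179.3, -0.2, 32.7]
ft_force: [0.9, -0.7, -1.4]
width: 0.0149
gripper_force: 58.8
```

```bash
python3 j.py
python3 - <<'E'
from h import *
for n in("top","side"):
    p=optics.camera(n)
    cv2.imwrite(f"pics/{n}2.png",p["img"])
    for q,z in dict(tray=0,can_center=.035).items():
        for r in finder.mark_of(p,q)[:1]: print(n,q,round(r["score"],2),np.round(r["centre"]),(atz(p,r["centre"],z)*1000).round(1)[:2])
a=cv2.imread("pics/top2.png")[160:340,100:420];b=cv2.imread("pics/side2.png")[180:420,180:460]
cv2.imwrite("pics/c2.png",np.hstack([cv2.resize(a,(427,240)),cv2.resize(b,(280,240))]))
E
```

```text
time 16.975
joint_positions [ 2.89410e+01  2.18440e+01  2.60000e-02  6.78880e+01 -6.82000e-01
  1.76242e+02]
position [0.469 0.33  0.371]
tool_rot [179.3    -0.25   32.699]
ft_force [ 0.918 -0.749 -1.356]
top tray 0.59 [176. 270.] [470.2 335.3]
top can_center 0.61 [341. 225.] [565.3 -76.3]
side tray 0.95 [283. 382.] [471.4 331.3]
side can_center 0.53 [282. 299.] [528.9 121.2]
```

View pics/c2.png

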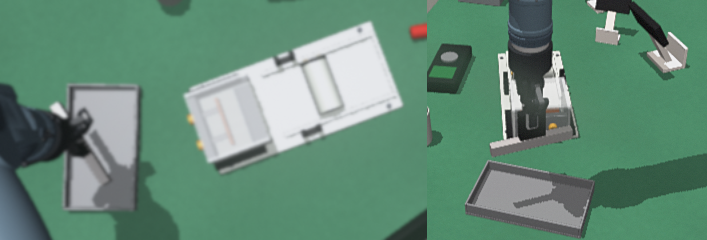

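>>> {"method": "play_rows", "body": {"deltas": "1 2 -30 0; 0 0 -30 0; 0 0 -30 0; 0 0 -28 0; 0 0 -12 0"}}

```text
time: 17.9
position: [0.4693, 0.3317, 0.2402]
tool_rot: [179.3, -0.2, 32.7]
ft_force: [-0.2, 0.7, -1.9]
width: 0.0152
gripper_force: 58.8
```

>>> {"method": "play_rows", "body": {"deltas": "0 0 -5 0; 0 0 -3 0; 0 0 -2 0; 0 0 0 0"}}

```text
time: 18.4
position: [0.4701, 0.3325, 0.2323]
tool_rot: [179.3, -0.4, 32.7]
ft_force: [-0.1, -0.2, -1.8]
width: 0.015
gripper_force: 58.8
```

>>> {"method": "play_rows", "body": {"deltas": "0 0 -2 0; 0 0 -1 0; 0 0 0 0"}}

```text
time: 18.77
position: [0.47, 0.3325, 0.2299]
tool_rot: [179.3, -0.4, 32.7]
ft_force: [-1.7, -1.3, 5.4]
width: 0.0153
gripper_force: 59.8
```

>>> {"method": "play_rows", "body": {"deltas": "0 0 -1 0; 0 0 0 0"}}

```text
time: 19.02
position: [0.47, 0.3324, 0.2299]
tool_rot: [179.3, -0.4, 32.7]
ft_force: [-3.7, -2.1, 12.1]
width: 0.0152
gripper_force: 61.0
```

>>> {"method": "play_rows", "body": {"deltas": "0 0 0 0; 0 0 0 0; 0 0 0 0", "jaw": 0.4}}

```text
time: 19.4
position: [0.4699, 0.3324, 0.2276]
tool_rot: [179.3, -0.3, 32.7]
ft_force: [0.2, 0.4, -0.1]
width: 0.0514
gripper_force: 0.0
```

>>> {"method": "play_rows", "body": {"deltas": "0 0 10 0; 0 0 30 0; 0 0 40 0; 0 0 40 0; 0 0 40 0"}}

```text
time: 20.02
position: [0.4698, 0.3323, 0.3899]
tool_rot: [179.3, -0.4, 32.7]
ft_force: [-0.0, 0.5, -0.7]
width: 0.0514
gripper_force: 0.0
```

>>> {"method": "play_rows", "body": {"deltas": "-10 -50 20 0; -10 -50 20 0; -10 -50 20 0; -10 -50 20 0; -10 -50 20 0", "jaw": 0}}

```text
time: 20.65
position: [0.4191, 0.0809, 0.4892]
tool_rot: [179.3, -0.4, 32.8]
ft_force: [1.4, -1.1, 0.9]
width: 0.0859
gripper_force: 0.0
```

>>> {"method": "play_rows", "body": {"deltas": "-10 -50 20 0; -10 -50 20 0; -10 -50 20 0; -10 -50 20 0; -10 -50 20 0.05"}}

```text
time: 21.28
position: [0.3689, -0.1689, 0.5893]
tool_rot: [179.3, -0.4, 35.7]
ft_force: [1.5, -1.2, -0.5]
width: 0.0849
gripper_force: 0.0
```

>>> {"method": "play_rows", "body": {"deltas": "-10 -50 20 0.06; -10 -50 20 0; -10 -50 20 0; 0 -25 20 0; 0 0 0 0"}}

```text
time: 21.9
position: [0.3397, -0.3443, 0.6684]
tool_rot: [179.2, -0.3, 38.9]
ft_force: [-0.1, -0.5, 0.5]
width: 0.0857
gripper_force: 0.0
```

```bash
python3 j.py
python3 - <<'E'
from h import *
for n in("top","side"):
    p=optics.camera(n); cv2.imwrite(f"pics/{n}3.png",p["img"])
a=cv2.imread("pics/top3.png")[200:340,130:420];b=cv2.imread("pics/side3.png")[180:420,180:460]
cv2.imwrite("pics/c3.png",np.hstack([cv2.resize(a,(480,232)),cv2.resize(b,(270,232))]))
E
```

```text
time 21.9
joint_positions [-53.002  16.997  38.45  110.696   0.343  88.115]
position [ 0.34  -0.344  0.668]
tool_rot [179.232  -0.318  38.887]
ft_force [-0.143 -0.483  0.545]
```

View pics/c3.png

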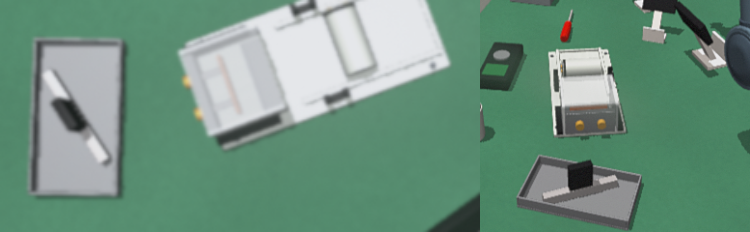

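>>> {"method": "play_rows", "body": {"deltas": "0 0 40 -0.03; 6 -8 45 0; 6 -8 45 0; 6 -8 45 0; 6 -8 45 0"}}

```text
time: 22.62
position: [0.3564, -0.3602, 0.7583]
tool_rot: [167.2, -0.4, 37.4]
ft_force: [-0.6, -0.2, 0.2]
width: 0.0856
gripper_force: 0.0
```

>>> {"method": "play_rows", "body": {"deltas": "6 -8 45 0; 6 -8 45 0; 6 -8 45 0; 6 -8 45 0; 6 -8 45 0"}}

```text
time: 23.25
position: [0.308, -0.3206, 0.8153]
tool_rot: [160.1, -1.0, 37.5]
ft_force: [0.2, -0.0, 0.3]
width: 0.0853
gripper_force: 0.0
```

```bash
python3 j.py
```

```text
time 23.25
joint_positions [-54.888  18.909  69.876 121.164   1.782  88.063]
position [ 0.308 -0.321  0.815]
tool_rot [160.146  -1.019  37.539]
ft_force [ 0.234 -0.022  0.34 ]
```

>>> {"method": "play_rows", "body": {"deltas": "-8 11 30 -0.08; -8 11 30 0; -8 11 30 0; -8 11 30 0; 0 0 0 0"}}

```text
time: 23.88
position: [0.2733, -0.2695, 0.8584]
tool_rot: [154.2, -1.2, 33.1]
ft_force: [0.8, -0.2, -0.2]
width: 0.0853
gripper_force: 0.0
```

```bash
python3 j.py
```

```text
time 23.875
joint_positions [-54.046  12.884  69.916 121.179  -0.131  93.121]
position [ 0.273 -0.269  0.858]
tool_rot [154.175  -1.243  33.088]
ft_force [ 0.795 -0.192 -0.192]
```

>>> {"method": "play_rows", "body": {"deltas": "-8 11 30 0; -8 11 30 0; -8 11 25 0; 0 0 0 0"}}

```text
time: 24.38
position: [0.2481, -0.2327, 0.8842]
tool_rot: [150.0, -1.4, 33.2]
ft_force: [1.4, -0.2, -0.3]
width: 0.0854
gripper_force: 0.0
```

```bash
python3 j.py
python3 - <<'E'
from h import *
H=dict(paddle_grip=.093,paddle_face=.022)
P={n:optics.camera(n) for n in("top","side")}
for q,z in H.items():
    for n,p in P.items():
        for r in finder.mark_of(p,q)[:4]: print(q,n,round(r["score"],2),np.round(r["centre"],1),(atz(p,r["centre"],z)*1000).round(0)[:2])
p=P["top"];g=p["img"]
b=(g.max(2)<60).astype(np.uint8);b[:255]=0;b[320:]=0;b[:,:462]=0;b[:,495:]=0
ys,xs=np.nonzero(b);rc=cv2.minAreaRect(np.array([atz(p,u,.1)[:2]*1000 for u in zip(xs,ys)],np.float32));print("grip",rc)
b=(g.min(2)>150).astype(np.uint8);b[:265]=0;b[310:]=0;b[:,:432]=0;b[:,466:]=0
ys,xs=np.nonzero(b);rc=cv2.minAreaRect(np.array([atz(p,u,.02)[:2]*1000 for u in zip(xs,ys)],np.float32));print("foot+stem",rc)
E
```

```text
time 24.375
joint_positions [-53.745   8.75   69.927 121.181  -0.337  93.385]
position [ 0.248 -0.233  0.884]
tool_rot [150.033  -1.4    33.155]
ft_force [ 1.44  -0.237 -0.34 ]
paddle_grip top 0.87 [571.8 244.2] [ 498. -610.]
paddle_grip top 0.75 [474.  287.4] [ 404. -379.]
paddle_grip top 0.62 [408.7 336.1] [ 297. -224.]
paddle_grip top 0.46 [287.4 243.4] [519.  49.]
paddle_grip side 0.98 [362.3 185.1] [ 417. -365.]
paddle_grip side 0.93 [402.7 203.5] [ 295. -286.]
paddle_grip side 0.55 [348.7 138.2] [ 507. -684.]
paddle_face top 0.91 [521.  281.5] [ 416. -509.]
paddle_face top 0.86 [438.1 286.3] [ 410. -308.]
paddle_face top 0.61 [427.3 370.4] [ 210. -273.]
paddle_face side 0.85 [358.5 178.7] [ 449. -540.]
paddle_face side 0.7 [431.4 229.9] [ 209. -285.]
paddle_face side 0.67 [358.2 216.2] [ 416. -310.]
grip ((406.3583068847656, -380.1355285644531), (36.60970687866211, 94.4818344116211), 87.19344329833984)
foot+stem ((408.8723449707031, -344.13909912109375), (58.16265106201172, 65.19605255126953), 87.5318603515625)
```

>>> {"method": "play_rows", "body": {"deltas": "11 -19 -36 0.18; 11 -19 -36 0.18; 11 -19 -36 0.18; 11 -19 -36 0.18; 11 -19 -36 0.18"}}

```text
time: 25.3
position: [0.3022, -0.3257, 0.7142]
tool_rot: [150.4, -1.4, 82.2]
ft_force: [0.3, -0.2, -0.2]
width: 0.0858
gripper_force: 0.0
```

```bash
python3 j.py
```

```text
time 25.3
joint_positions [-62.895   2.381  23.91   94.514  24.681  39.065]
position [ 0.302 -0.326  0.714]
tool_rot [150.358  -1.4    82.159]
ft_force [ 0.325 -0.201 -0.206]
```

>>> {"method": "play_rows", "body": {"deltas": "11 -22 -38 0.18; 11 -22 -38 0.18; 11 -22 -38 0.18; 11 -22 -38 0.18; 11 -22 -38 0.18"}}

```text
time: 25.92
position: [0.3573, -0.4361, 0.5236]
tool_rot: [150.3, -1.4, 133.7]
ft_force: [-0.1, -1.6, 0.2]
width: 0.0852
gripper_force: 0.0
```

>>> {"method": "play_rows", "body": {"deltas": "11 -21 -38 0.18; 11 -21 -38 0.18; 11 -21 -38 0.18; 11 -21 -38 0.18; 0 0 0 0.04"}}

```text
time: 26.55
position: [0.4016, -0.5199, 0.3667]
tool_rot: [149.9, -1.7, 177.0]
ft_force: [-0.2, -1.5, 0.3]
width: 0.0856
gripper_force: 0.0
```

```bash
python3 j.py
python3 - <<'E'
from h import *
p=optics.camera("wrist");cv2.imwrite("pics/w4.png",p["img"])
for q,z in dict(paddle_grip=.093,paddle_face=.022).items():
    for r in finder.mark_of(p,q)[:3]: print(q,round(r["score"],2),np.round(r["centre"]),(fatz(p,r["centre"],z)*1000).round(1)[:2])
E
```

```text
time 26.55
joint_positions [-60.8    50.378  44.241 110.776  14.195 -60.769]
position [ 0.402 -0.52   0.367]
tool_rot [149.867  -1.732 177.023]
ft_force [-0.201 -1.546  0.305]
paddle_grip 0.78 [469.  91.] [ 293.9 -163.1]
paddle_grip 0.72 [290. 232.] [ 406.3 -384.4]
paddle_grip 0.56 [ 61. 434.] [ 530.7 -611.5]
paddle_face 0.78 [323. 207.] [ 412.4 -312.3]
paddle_face 0.75 [349.  14.] [ 210.5 -266.3]
```

View pics/w4.png

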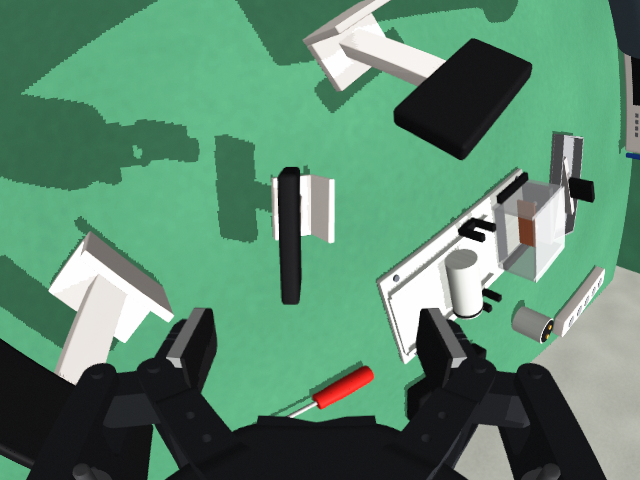

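>>> {"method": "play_rows", "body": {"deltas": "6 -18 0 0; 0 14 -25 0; 0 14 -25 0; 0 12 -20 0; 0 0 0 0"}}

```text
time: 27.32
position: [0.4066, -0.4957, 0.3062]
tool_rot: [150.4, -1.3, 176.9]
ft_force: [0.5, 0.1, 1.3]
width: 0.0855
gripper_force: 0.0
```

```bash
python3 j.py
python3 - <<'E'
from h import *
p=optics.camera("wrist");cv2.imwrite("pics/w5.png",p["img"])
for q,z in dict(paddle_grip=.093,paddle_face=.022).items():
    for r in finder.mark_of(p,q)[:2]: print(q,round(r["score"],2),np.round(r["centre"]),(fatz(p,r["centre"],z)*1000).round(1)[:2])
E
```

```text
time 27.325
joint_positions [-59.476  47.081  29.139  97.969  14.847 -59.475]
position [ 0.407 -0.496  0.306]
tool_rot [150.422  -1.341 176.919]
ft_force [0.459 0.087 1.307]
paddle_grip 0.87 [302. 255.] [ 407.3 -384.1]
paddle_grip 0.69 [518.  80.] [ 290.7 -145.8]
paddle_face 0.83 [340. 216.] [ 412.3 -310.9]
paddle_face 0.72 [103. 299.] [ 433.7 -512.6]
```

>>> {"method": "play_rows", "body": {"deltas": "0 -9 0 0; 0 13 -23 0; 0 13 -23 0; 0 12 -20 0; 0 7 -13 0"}}

```text
time: 28.1
position: [0.4073, -0.4615, 0.2255]
tool_rot: [150.5, -1.3, 176.9]
ft_force: [0.1, -0.1, 0.4]
width: 0.0858
gripper_force: 0.0
```

>>> {"method": "play_rows", "body": {"deltas": "0 0 0 0; 0 0 0 0; 0 0 0 0; 0 0 0 0; 0 0 0 0", "jaw": 0.8}}

```text
time: 28.72
position: [0.4071, -0.4612, 0.2251]
tool_rot: [150.4, -1.4, 177.0]
ft_force: [-0.5, 0.2, 0.4]
width: 0.0168
gripper_force: 0.1
```

```bash
python3 j.py
python3 - <<'E'
from h import *
for n in("wrist","side"):
    p=optics.camera(n);cv2.imwrite(f"pics/{n}6.png",p["img"])
a=cv2.imread("pics/wrist6.png");b=cv2.imread("pics/side6.png")[120:280,300:460]
cv2.imwrite("pics/c6.png",np.hstack([cv2.resize(a,(480,360)),cv2.resize(b,(320,360)[:1]+(360,))]))
E
```

```text
time 28.725
joint_positions [-57.919  45.992  14.762  84.356  15.514 -58.053]
position [ 0.407 -0.461  0.225]
tool_rot [150.38   -1.364 176.952]
ft_force [-0.504  0.196  0.357]
```

View pics/c6.png

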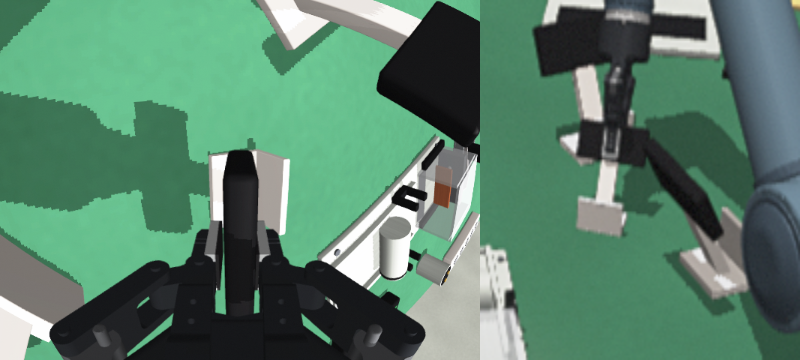

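>>> {"method": "play_rows", "body": {"deltas": "0 0 0 0; 0 0 0 0; 0 0 0 0", "jaw": 1}}

```text
time: 29.2
position: [0.4071, -0.4606, 0.2251]
tool_rot: [150.3, -1.4, 177.0]
ft_force: [0.8, 2.7, 5.1]
width: 0.0135
gripper_force: 58.5
```

>>> {"method": "play_rows", "body": {"deltas": "0 0 5 0; 0 0 15 0; 0 0 25 0; 0 0 30 0; 0 0 30 0"}}

```text
time: 29.82
position: [0.407, -0.4614, 0.3315]
tool_rot: [150.5, -1.4, 177.0]
ft_force: [-0.1, -0.2, -2.4]
width: 0.0138
gripper_force: 58.3
```

```bash
python3 j.py
python3 - <<'E'
from h import *
p=optics.camera("wrist");s=readout.get_state()
for r in finder.mark_of(p,"paddle_face")[:2]: print(round(r["score"],2),np.round(r["centre"]),(fatz(p,r["centre"],.022+.105)*1000).round(1)[:2])
P={n:optics.camera(n) for n in("top","side")}
for q,z in dict(can_center=.035,guard_range=.088,seat_range=.01,track=0,brackets=.022).items():
  for n,p in P.items():
    for r in finder.mark_of(p,q)[:2]: print(q,n,round(r["score"],2),np.round(r["centre"]),(atz(p,r["centre"],z)*1000).round(1)[:2])
for n,p in P.items():
    cv2.imwrite(f"pics/{n}7.png",p["img"])
g=P["top"]["img"][170:300,225:410];s=P["side"]["img"][215:330,235:345]
cv2.imwrite("pics/c7.png",np.hstack([cv2.resize(g,None,fx=2.4,fy=2.4,interpolation=2),cv2.resize(s,(300,312),interpolation=2)]))
E
```

```text
time 29.825
joint_positions [-57.926  42.538  24.287  97.27   15.458 -58.054]
position [ 0.407 -0.461  0.331]
tool_rot [150.462  -1.368 176.968]
ft_force [-0.087 -0.246 -2.355]
0.82 [363. 253.] [ 412.8 -310.6]
0.78 [ 62. 295.] [ 392.7 -487.9]
can_center top 0.68 [341. 224.] [568.7 -77.3]
can_center side 0.86 [285. 250.] [570.7 -72.8]
guard_range top 0.88 [301. 237.] [534.3  17.9]
guard_range top 0.3 [225. 154.] [736.3 192.6]
seat_range top 0.72 [286. 246.] [520.7  59.4]
seat_range top 0.5 [445. 283.] [ 419.1 -327.8]
track top 0.86 [323. 228.] [563.1 -31.7]
track side 0.56 [272. 212.] [ 668.9 -310.8]
brackets top 0.72 [323. 231.] [553.4 -33.1]
brackets top 0.39 [291. 244.] [524.5  46.5]
brackets side 0.23 [201. 252.] [780.7 -34.3]
```

View pics/c7.png

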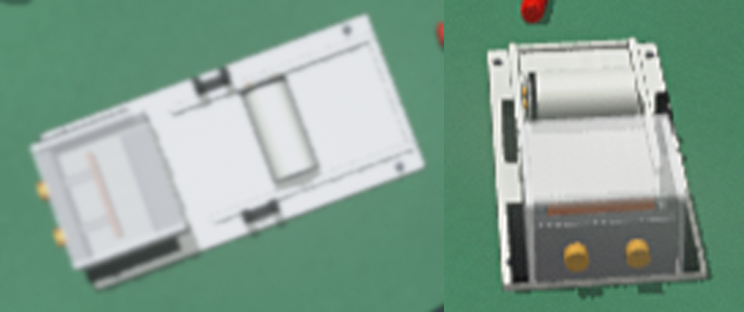

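>>> {"method": "play_rows", "body": {"deltas": "26 25 0 0.07; 28 27 0 0.08; 28 27 0 0.08; 28 27 0 0.08; 28 27 0 0.076"}}

```text
time: 31.15
position: [0.5459, -0.3271, 0.3298]
tool_rot: [150.4, -1.4, -160.8]
ft_force: [-0.0, -0.9, -1.3]
width: 0.0131
gripper_force: 58.5
```

>>> {"method": "play_rows", "body": {"deltas": "28 27 -5 0; 28 27 -10 0; 15 14 -10 0; 0 0 0 0"}}

```text
time: 31.65
position: [0.6164, -0.259, 0.3034]
tool_rot: [150.3, -1.5, -160.8]
ft_force: [-0.0, -0.8, -2.2]
width: 0.0133
gripper_force: 58.6
```

```bash
python3 j.py
python3 - <<'E'
from h import *
p=optics.camera("wrist");s=readout.get_state()
O=np.array([553.5,-33.5]);a=np.radians(19.1);xt=np.array([np.cos(a),np.sin(a)]);yt=np.array([-xt[1],xt[0]])
T=lambda w:(np.round((w[:2]*1000-O)@xt,1),np.round((w[:2]*1000-O)@yt,1))
zf=.022+s["position"][2]-.225
for r in finder.mark_of(p,"paddle_face")[:1]: print("face",round(r["score"],2),r["centre"],T(fatz(p,r["centre"],zf)))
for r in finder.mark_of(p,"can_center")[:1]: print("can",round(r["score"],2),r["centre"],T(fatz(p,r["centre"],.035)))
print("TCP",T(np.array(s["position"])))
t=optics.camera("top")
for r in finder.mark_of(t,"can_center")[:1]: print("can",T(atz(t,r["centre"],.035)))
for u in((286.7,217.1),(303.3,269.2)): print("roof",T(atz(t,u,.093)))
for u in((225+130/2.4,170+120/2.4),(225+165/2.4,170+240/2.4)):print("sill far?",T(atz(t,u,.012)))
E
```

```text
time 31.65
joint_positions [-31.724  50.413  35.437  99.694  17.153 -54.317]
position [ 0.616 -0.259  0.303]
tool_rot [ 150.296   -1.477 -160.793]
ft_force [-0.046 -0.833 -2.233]
face 0.55 [358.9, 253.0] (np.float64(-18.5), np.float64(-87.1))
TCP (np.float64(-15.3), np.float64(-234.5))
roof (np.float64(52.9), np.float64(69.8))
roof (np.float64(-75.1), np.float64(76.1))
sill far? (np.float64(65.5), np.float64(92.7))
sill far? (np.float64(-63.1), np.float64(102.0))
```

>>> {"method": "play_rows", "body": {"deltas": "18 4 0 0; 0 0 -15 0; 0 0 -15 0; 0 0 0 0"}}

```text
time: 32.4
position: [0.6329, -0.2562, 0.2726]
tool_rot: [150.2, -1.6, -161.0]
ft_force: [-0.1, 1.3, -1.9]
width: 0.0132
gripper_force: 58.7
```

```bash
cat > k.py <<'E'
from h import *
s=readout.get_state();print("t",s["time"],np.round(s["joint_positions"],1),"F",np.round(s["ft_force"],1),"rot",np.round(s["tool_rot"],1),"z",s["position"][2].round(4))
O=np.array([553.5,-33.5]);a=np.radians(19.1);xt=np.array([np.cos(a),np.sin(a)]);yt=np.array([-xt[1],xt[0]])
T=lambda w:((w[:2]*1000-O)@xt).round(1).item().__str__()+","+((w[:2]*1000-O)@yt).round(1).item().__str__()
zf=.022+s["position"][2]-.225
print("TCP",T(np.array(s["position"])))
p=optics.camera("wrist");t=optics.camera("top");d=optics.camera("side")
for n,c,f in(("wrist",p,fatz),("top",t,atz),("side",d,atz)):
    for r in finder.mark_of(c,"paddle_face")[:2]: print(n,"face",round(r["score"],2),T(f(c,r["centre"],zf)))
    for r in finder.mark_of(c,"can_center")[:2]: print(n,"can",round(r["score"],2),T(f(c,r["centre"],.035)))
import sys
if len(sys.argv)>1:
    n=sys.argv[1]
    w=cv2.resize(p["img"],(400,300));g=cv2.resize(t["img"][160:310,225:425],(400,300),interpolation=2)
    e=cv2.resize(d["img"][180:330,200:400],(400,300),interpolation=2)
    cv2.imwrite(f"pics/{n}.png",np.vstack([np.hstack([w,g]),np.hstack([e,0*e])]))
E
python3 k.py k1
```

```text
t 32.4 [-30.9  53.1  36.3  97.7  17.6 -53.3] F [-0.1  1.3 -1.9] rot [ 150.2   -1.6 -161. ] z 0.2726
TCP 2.2,-236.4
wrist face 0.73 -0.0,-88.9
wrist can 0.84 2.8,-48.6
top face 0.84 -283.9,-393.1
top face 0.76 -394.8,-113.7
top can 0.65 4.7,-45.8
side face 0.88 3.6,-87.0
side face 0.78 -362.1,-34.0
side can 0.86 10.5,-37.1
```

View pics/k1.png

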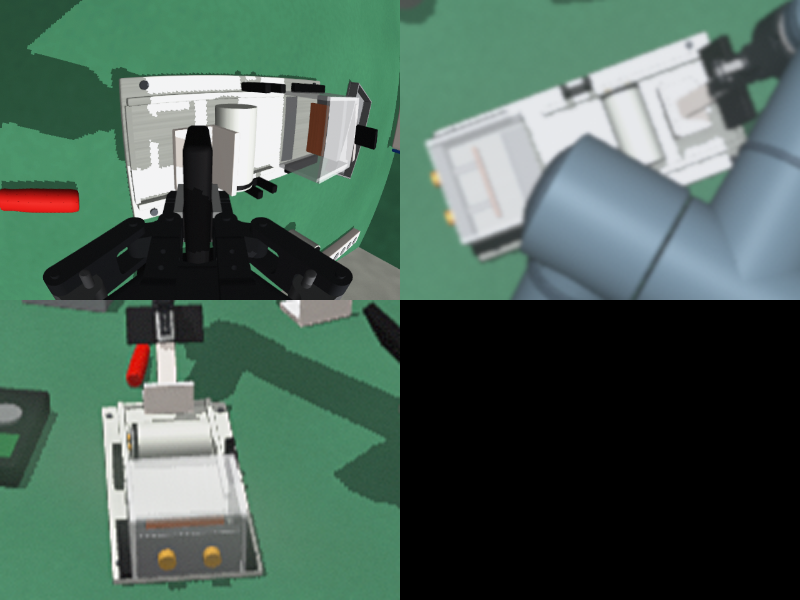

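>>> {"method": "play_rows", "body": {"deltas": "0 0 -12 0; 0 0 -12 0; 0 0 -6 0; 0 0 0 0"}}

```text
time: 33.35
position: [0.6338, -0.2558, 0.2437]
tool_rot: [150.3, -1.5, -160.9]
ft_force: [-0.4, 0.0, -1.8]
width: 0.0138
gripper_force: 58.9
```

>>> {"method": "play_rows", "body": {"deltas": "-1.7 4.9 0 0; -1.7 4.9 0 0; -1.7 4.9 0 0; -1.7 4.9 0 0; -1.7 4.9 0 0"}}

```text
time: 33.98
position: [0.6255, -0.2311, 0.245]
tool_rot: [150.4, -1.4, -160.9]
ft_force: [1.3, 0.4, -2.4]
width: 0.0131
gripper_force: 58.8
```

>>> {"method": "play_rows", "body": {"deltas": "-1.7 4.9 0 0; -1.7 4.9 0 0; -1.7 4.9 0 0; -1.7 4.9 0 0; -1.7 4.9 0 0"}}

```text
time: 34.6
position: [0.617, -0.2067, 0.2448]
tool_rot: [150.4, -1.4, -160.9]
ft_force: [1.2, 0.2, -2.3]
width: 0.0133
gripper_force: 58.8
```

```bash
python3 k.py
```

```text
t 34.6 [-28.   48.2  22.5  87.7  18.7 -50.7] F [ 1.2  0.2 -2.3] rot [ 150.4   -1.4 -160.9] z 0.2448
TCP 3.3,-184.5
wrist face 0.59 -0.6,-37.6
wrist can 0.74 3.6,-9.8
top face 0.72 -288.1,-395.7
top face 0.59 1.0,-34.1
top can 0.69 3.3,-10.3
top can 0.54 -1.8,-28.6
side face 0.83 -254.0,-389.3
side face 0.78 3.7,-35.8
side can 0.73 6.0,14.6
```

>>> {"method": "play_rows", "body": {"deltas": "-1.7 4.9 0 0; -1.7 4.9 0 0; -1.7 4.9 0 0; -1.7 4.9 0 0; -1.7 4.9 0 0"}}

```text
time: 35.67
position: [0.6084, -0.1821, 0.2448]
tool_rot: [150.4, -1.4, -160.9]
ft_force: [-0.3, -0.0, -2.3]
width: 0.0134
gripper_force: 58.8
```

>>> {"method": "play_rows", "body": {"deltas": "-1.7 4.9 0 0; -1.7 4.9 0 0; -1.7 4.9 0 0; -1.7 4.9 0 0; -1.7 4.9 0 0"}}

```text
time: 36.3
position: [0.6, -0.1577, 0.2448]
tool_rot: [150.4, -1.4, -160.9]
ft_force: [-0.1, -1.0, -1.7]
width: 0.0134
gripper_force: 58.8
```

```bash
python3 k.py
python3 - <<'E'
from k import *
for n,c,f in(("wrist",p,fatz),("top",t,atz),("side",d,atz)):
    for q,z in(("guard_range",.088),("seat_range",.01),("contact",.03)):
        for r in finder.mark_of(c,q)[:1]: print(n,q,round(r["score"],2),T(f(c,r["centre"],z)))
for r in finder.silhouettes(p,"contact")[:1]:
    ys,xs=np.nonzero(r["mask"]);print("contact mask",r["score"],r["centre"],T(fatz(p,r["centre"],.03)))
# copper pixels in wrist image
h=cv2.cvtColor(p["img"],cv2.COLOR_BGR2HSV);m=((h[...,0]<14)&(h[...,1]>90)&(h[...,2]>60));m[:, :300]=0
n,l,st,ce=cv2.connectedComponentsWithStats(m.astype(np.uint8));k=1+st[1:,4].argmax();print(st[k],ce[k],T(fatz(p,ce[k],.028)))
E
```

```text
t 36.3 [-25.   43.7  13.8  82.5  19.9 -47.7] F [-0.1 -1.  -1.7] rot [ 150.4   -1.4 -160.9] z 0.2448
TCP 3.2,-132.6
wrist face 0.79 0.7,13.4
wrist can 0.9 4.0,40.2
top face 0.86 -399.2,-114.1
top face 0.81 -2.4,18.8
top can 0.97 2.4,45.8
side face 0.9 10.9,28.9
side face 0.89 -253.3,-380.9
t 36.75 [-25.   43.7  13.8  82.6  19.9 -47.7] F [ 0.6 -0.4 -2.5] rot [ 150.4   -1.4 -160.9] z 0.2447
TCP 3.2,-133.1
wrist face 0.62 -1.1,15.0
wrist can 0.98 2.5,46.6
top face 0.76 1.2,20.6
top face 0.72 -282.0,-403.1
top can 0.97 4.6,47.6
side face 0.92 5.4,29.7
side face 0.77 -259.5,-391.7
side can 0.64 208.8,-60.7
side can 0.6 -6.3,-165.8
wrist guard_range 0.81 3.5,64.6
wrist seat_range 0.71 1.0,94.6Traceback (most recent call last):
  File "<stdin>", line 4, in <module>
ValueError: it knows: bar_grip, brackets, can_center, driver, guard_range, meter, paddle_face, paddle_grip, seat_range, spare_can, track, tray
```

```bash
cat > cu.py <<'E'
from h import *
O=np.array([553.5,-33.5]);a=np.radians(19.1);xt=np.array([np.cos(a),np.sin(a)]);yt=np.array([-xt[1],xt[0]])
T=lambda w:[round(float((w[:2]*1000-O)@v),1) for v in (xt,yt)]
for n,f in(("wrist",fatz),("top",atz),("side",atz)):
    p=optics.camera(n)
    h=cv2.cvtColor(p["img"],cv2.COLOR_BGR2HSV);m=((h[...,0]<14)&(h[...,1]>70)&(h[...,2]>60)).astype(np.uint8)
    k,l,st,ce=cv2.connectedComponentsWithStats(m)
    for i in range(1,k):
        if st[i,4]>15:
            w=T(f(p,ce[i],.028))
            if abs(w[0])<60 and 60<w[1]<220:
                ys,xs=np.nonzero(l==i);q=np.array([T(f(p,u,.046)) for u in zip(xs,ys)]); q2=np.array([T(f(p,u,.010)) for u in zip(xs,ys)])
                print(n,st[i],w,"y@46:",np.percentile(q[:,1],[2,50,98]).round(),"y@10",np.percentile(q2[:,1],[2,50,98]).round())
    if n!="side":
        for r in finder.mark_of(p,"can_center")[:1]: print(n,"can",round(r["score"],2),T(f(p,r["centre"],.035)))
E
python3 cu.py
```

```text
wrist [ 453  170   31  106 2247] [-0.1, 143.5] y@46: [105. 120. 135.] y@10 [151. 168. 187.]
top can 0.73 [7.1, 52.6]
side [273 290  39   4 100] [2.7, 118.1] y@46: [136. 141. 146.] y@10 [ 90.  95. 100.]
```

>>> {"method": "play_rows", "body": {"deltas": "-1.7 4.9 0 0; -1.7 4.9 0 0; -1.7 4.9 0 0; -1.7 4.9 0 0; -1.7 4.9 0 0"}}

```text
time: 38.17
position: [0.5914, -0.1331, 0.2448]
tool_rot: [150.4, -1.4, -160.9]
ft_force: [0.0, -1.2, -2.6]
width: 0.0134
gripper_force: 58.8
```

>>> {"method": "play_rows", "body": {"deltas": "-1.2 3.5 0 0; -1.2 3.5 0 0; -1.0 2.9 0 0; -1.0 2.9 0 0; -1.0 2.9 0 0"}}

```text
time: 38.8
position: [0.5864, -0.118, 0.245]
tool_rot: [150.4, -1.3, -160.9]
ft_force: [-0.0, -2.4, -1.1]
width: 0.0134
gripper_force: 59.3
```

```bash
python3 j.py; python3 cu.py
```

```text
time 38.8
joint_positions [-22.209  40.391   7.703  78.727  20.945 -44.922]
position [ 0.586 -0.118  0.245]
tool_rot [ 150.422   -1.348 -160.935]
ft_force [-0.04  -2.408 -1.104]
wrist [ 421  172   18  110 1131] [-3.0, 135.3] y@46: [110. 116. 121.] y@10 [149. 155. 162.]
wrist can 0.66 [4.7, 81.9]
top can 0.57 [3.6, 79.8]
side [273 290  39   5 101] [2.7, 118.2] y@46: [136. 141. 146.] y@10 [ 90.  95. 100.]
```

>>> {"method": "play_rows", "body": {"deltas": "-0.8 2.2 0 0; -0.8 2.2 0 0; -0.8 2.2 0 0; -0.7 2.2 0 0; -0.7 2.2 0 0"}}

```text
time: 39.67
position: [0.5823, -0.1067, 0.2448]
tool_rot: [150.4, -1.4, -160.9]
ft_force: [0.3, -1.9, -1.2]
width: 0.0135
gripper_force: 59.3
```

```bash
python3 cu.py
```

```text
wrist can 0.78 [5.3, 96.6]
top can 0.45 [3.3, 93.6]
side [273 289  39   5 101] [2.3, 118.1] y@46: [136. 141. 146.] y@10 [ 90.  95. 100.]
```

>>> {"method": "play_rows", "body": {"deltas": "-0.5 1.5 0 0; -0.5 1.5 0 0; -0.5 1.5 0 0; -0.5 1.5 0 0; -0.4 1.2 0 0"}}

```text
time: 40.55
position: [0.5797, -0.0992, 0.2446]
tool_rot: [150.3, -1.4, -160.9]
ft_force: [-0.1, -0.4, -2.7]
width: 0.0132
gripper_force: 58.9
```

```bash
python3 cu.py
```

```text
wrist can 0.85 [6.2, 105.4]
side [273 290  39   5 102] [3.1, 118.1] y@46: [136. 141. 146.] y@10 [ 90.  95. 100.]
```

>>> {"method": "play_rows", "body": {"deltas": "-0.4 1.2 0 0; -0.4 1.2 0 0; -0.4 1.2 0 0; 0 0 0 0"}}

```text
time: 41.3
position: [0.5787, -0.0959, 0.2448]
tool_rot: [150.4, -1.4, -160.9]
ft_force: [-0.5, -0.3, -2.0]
width: 0.0133
gripper_force: 58.8
```

```bash
python3 cu.py
```

```text
wrist can 0.68 [2.8, 115.0]
side [273 289  39   6 114] [1.0, 117.5] y@46: [136. 140. 146.] y@10 [ 89.  94. 100.]
```

>>> {"method": "play_rows", "body": {"deltas": "0.7 -2 0 0; 1.4 -4 0 0; 2.8 -8 0 0; 4 -11.5 0 0; 4 -11.5 0 0"}}

```text
time: 42.18
position: [0.592, -0.1341, 0.2448]
tool_rot: [150.4, -1.4, -160.9]
ft_force: [-0.1, -0.5, -2.4]
width: 0.0132
gripper_force: 58.8
```

```bash
python3 cu.py; python3 cu.py
```

```text
wrist can 0.77 [6.1, 113.7]
side [273 289  39   6 115] [0.8, 117.5] y@46: [136. 140. 146.] y@10 [ 89.  94. 100.]
wrist can 0.72 [5.2, 118.0]
side [273 289  39   6 115] [0.8, 117.5] y@46: [136. 140. 146.] y@10 [ 89.  94. 100.]
```

>>> {"method": "play_rows", "body": {"deltas": "4 -11.5 0 0; 0 0 20 0; 0 0 30 0; 0 0 30 0; 0 0 20 0"}}

```text
time: 43.3
position: [0.596, -0.1453, 0.3464]
tool_rot: [150.4, -1.3, -160.9]
ft_force: [0.3, -0.8, -2.7]
width: 0.0136
gripper_force: 58.8
```

>>> {"method": "play_rows", "body": {"deltas": "-14 -25 0 -0.04; -21 -36 0 -0.05; -21 -36 0 -0.05; -21 -36 0 -0.05; -21 -36 0 -0.05"}}

```text
time: 43.92
position: [0.4969, -0.3153, 0.3449]
tool_rot: [150.4, -1.4, -174.8]
ft_force: [-0.3, 0.7, -1.1]
width: 0.0138
gripper_force: 59.0
```

>>> {"method": "play_rows", "body": {"deltas": "-21 -36 0 -0.05; -21 -36 0 -0.05; -21 -36 0 -0.045; -21 -30 0 0; -7 -8 0 0"}}

```text
time: 44.55
position: [0.4051, -0.462, 0.3444]
tool_rot: [150.4, -1.4, 176.8]
ft_force: [0.1, 0.1, -2.4]
width: 0.0133
gripper_force: 59.1
```

```bash
python3 j.py
```

```text
time 44.55
joint_positions [-58.112  42.259  25.659  98.995  15.457 -58.116]
position [ 0.405 -0.462  0.344]
tool_rot [150.401  -1.38  176.837]
ft_force [ 0.125  0.069 -2.424]
```

Back over the original spot. Lower to z ≈ 0.226.

>>> {"method": "play_rows", "body": {"deltas": "0 0 -30 0; 0 0 -30 0; 0 0 -30 0; 0 0 -15 0; 0 0 -8 0"}}

```text
time: 45.18
position: [0.4069, -0.4592, 0.2314]
tool_rot: [150.3, -1.4, 177.0]
ft_force: [0.3, -0.1, -2.0]
width: 0.0133
gripper_force: 58.8
```

>>> {"method": "play_rows", "body": {"deltas": "0 0 -3 0; 0 0 -1.5 0; 0 0 0 0"}}

```text
time: 45.55
position: [0.4068, -0.4598, 0.228]
tool_rot: [150.4, -1.3, 177.0]
ft_force: [1.0, -0.2, -1.0]
width: 0.0135
gripper_force: 58.8
```

>>> {"method": "play_rows", "body": {"deltas": "0 0 -1.5 0; 0 0 0 0; 0 0 -1 0; 0 0 0 0"}}

```text
time: 46.05
position: [0.4067, -0.4596, 0.2253]
tool_rot: [150.4, -1.4, 177.0]
ft_force: [-0.5, 0.1, 1.2]
width: 0.0135
gripper_force: 59.4
```

>>> {"method": "play_rows", "body": {"deltas": "0 0 0 0; 0 0 0 0; 0 0 0 0", "jaw": 0.8}}

```text
time: 46.42
position: [0.4067, -0.4595, 0.2247]
tool_rot: [150.4, -1.4, 177.0]
ft_force: [-0.9, 0.3, 0.2]
width: 0.017
gripper_force: 0.0
```

>>> {"method": "play_rows", "body": {"deltas": "0 0 0 0; 0 0 0 0; 0 0 0 0; 0 0 0 0; 0 0 0 0", "jaw": 0.2}}

```text
time: 47.05
position: [0.4067, -0.4595, 0.2248]
tool_rot: [150.4, -1.4, 177.0]
ft_force: [0.2, -0.6, 0.3]
width: 0.0682
gripper_force: 0.0
```

>>> {"method": "play_rows", "body": {"deltas": "0 -5 9 0; 0 -10 17 0; 0 -14 25 0; 0 -14 25 0; 0 -14 25 0"}}

```text
time: 47.68
position: [0.4065, -0.5171, 0.3274]
tool_rot: [150.4, -1.4, 177.0]
ft_force: [-0.2, -1.3, -0.3]
width: 0.0684
gripper_force: 0.0
```

>>> {"method": "play_rows", "body": {"deltas": "0 -5 25 0; 0 0 25 0; 0 0 0 0"}}

```text
time: 48.05
position: [0.4067, -0.5221, 0.3781]
tool_rot: [150.6, -1.2, 177.0]
ft_force: [0.1, 0.5, -0.2]
width: 0.0682
gripper_force: 0.0
```

```bash
python3 j.py; python3 cu.py
python3 - <<'E'
from h import *
for n,f in(("top",atz),("side",atz),("wrist",fatz)):
    p=optics.camera(n)
    for q,z in dict(paddle_grip=.093,paddle_face=.022,bar_grip=.066,spare_can=0,meter=0,driver=.01).items():
        for r in finder.mark_of(p,q)[:3]:
            if r["score"]>.5: print(n,q,round(r["score"],2),(f(p,r["centre"],z)*1000).round(0)[:2])
E
```

```text
time 48.05
joint_positions [-60.536  50.832  47.111 112.249  14.346 -60.536]
position [ 0.407 -0.522  0.378]
tool_rot [150.597  -1.229 176.998]
ft_force [ 0.086  0.522 -0.218]
wrist can 0.56 [5.8, 115.3]
side [273 289  39   6 109] [2.2, 117.6] y@46: [136. 140. 146.] y@10 [ 89.  94. 100.]
top paddle_grip 0.96 [ 409. -379.]
top paddle_grip 0.86 [ 490. -602.]
top paddle_face 0.87 [ 424. -507.]
top paddle_face 0.75 [ 413. -313.]
top bar_grip 0.67 [469. 329.]
top spare_can 0.84 [756. 219.]
top meter 0.85 [792. -63.]
top driver 0.81 [ 676. -327.]
side paddle_grip 0.87 [ 294. -286.]
side paddle_grip 0.86 [ 507. -688.]
side paddle_grip 0.79 [ 409. -379.]
side paddle_face 0.97 [ 210. -282.]
side paddle_face 0.94 [ 416. -311.]
side paddle_face 0.78 [ 440. -527.]
side bar_grip 0.9 [481. 327.]
side spare_can 0.55 [761. 205.]
side meter 0.75 [792. -79.]
side driver 0.66 [ 681. -305.]
wrist paddle_grip 0.8 [ 291. -166.]
wrist paddle_grip 0.78 [ 406. -385.]
wrist paddle_grip 0.73 [ 526. -603.]
wrist paddle_face 0.98 [ 207. -262.]
wrist paddle_face 0.73 [ 410. -312.]
wrist paddle_face 0.56 [ 435. -514.]
wrist bar_grip 0.67 [466. 316.]
wrist spare_can 0.77 [747. 197.]
wrist driver 0.56 [ 674. -338.]
```

Everything is in place: the paddle is standing, the can is seated at 115 mm and the bar is in the tray. Handing in.

```bash
python3 -c "
from cell import sign_off
print(sign_off())"
```

```text
the job is handed in; nothing more can be done
None
```

I handed the job in at about 48 s of the 72 s limit: the bar is in the tray, and the can stays in the dip against the contact with the paddle withdrawn. I judged the can by camera only, since the contact's travel isn't reported. The paddle is released upright where it first stood. Early on, my wrong twist direction drove the last joint to its range limit and tilted the arm; the highest wrist force, 44 N, came while undoing that.

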